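# Isolate the sequencer and swing out the lockout hasp

## Task

Isolate the sequencer for service at the grey isolator box that stands on the small riser plate over the hose: turn its long black lever handle anticlockwise (seen from above), from at or near on all the way to its stop at off, a quarter turn from on. Then take the steel lockout hasp that is folded in under the lever (it may hang out a little) by the upright stud beyond the lever's end and swing it out, again anticlockwise, as far as it goes, so that a padlock could be hung in its holes. Let go of it there, and do not disturb the bottles standing to its left.

Things in the scene. Friction and masses are not known exactly. Their poses are not given: they have to be found in the camera images.
- isolator: Isolator, screwed to the bench: grey enclosure 116 (its x) x 160 mm (its y), flat cover 113 mm above the bench, on a riser plate 160x256 mm, top at 55 mm. Origin on the bench below the handle's axis, z up. x points to the 'on' side of the cover (short bar mark), y to the 'off' side (small ring mark, conduit elbows).
- handle_axis (a point): Point on the vertical axis of the lever handle, 116 mm above the bench; axes as the isolator's. Round it stands a fixed black collar 70 mm across and 10 mm high with a notch on the off side, and over that the handle's hub, 55 mm across, up to 153 mm. A solid hose arches over the bench to its left: x 0.39, y 0.08 m at a height of 0.55 m, x 0.56, y 0.02 at 0.72.
- handle (a joint): Lever handle's angle (rad), growing anticlockwise seen from above: 0 = on (lever along the isolator's x), 1.571 = off, at its stop (lever along the isolator's y). Dry friction of 0.3 N m (about 5 N at lever_grip); stays where it is left. Starts at 0 to 0.5.
- lever_grip (a point): Centre of the lever's section 65 mm from the handle's axis, 141 mm above the bench; x along the lever, outward, z up. The lever is a black bar with upright flanks 22 mm apart, 129 to 154 mm above the bench, ending 90 mm from the axis. Beside it here nothing is higher than 123 mm; 24 mm nearer the axis a hinge lug stands 7 mm out of its clockwise flank.
- hasp_pivot (a point): Point on the vertical axis of the hasp, carried by the handle: 41 mm out along the lever and 10 mm to its clockwise side, 121 mm above the bench; axes as lever_grip's.
- hasp (a joint): Hasp's angle to the lever (rad), growing anticlockwise seen from above: 0 = folded under the lever, 1.2 = fully out, at its stop. Starts at 0 to 0.3; dry friction 0.05 N m (1 N at the stud); stays where left. Interlock: its inner tooth meets the collar at about 0.5 unless the handle is within about 15 degrees of off, where it enters the notch. Padlocked out, it keeps the handle at off.
- stud (a point): Centre of the hasp's upright round steel stud, 137 mm above the bench: 12 mm across with a 15 mm head, 123 to 151 mm above the bench, 68 mm from hasp_pivot. Folded, it stands on the lever's centre line 108 mm from the handle's axis, 10 mm clear of the lever's end. Its foot is the hasp's plate, 20 mm wide, 4 mm thick (top at 123 mm), with two padlock holes.
- amber_bottle: Bystander: amber reagent bottle with white cap, 62 mm across and 128 mm tall, standing on the bench to the left of the isolator; origin at the centre of its underside.
- vial_a: Bystander: small amber bottle with white cap, 30 mm across and 56 mm tall, on the bench to the left of the isolator; origin at the centre of its underside.
- vial_b: Bystander: small amber bottle with black cap, 29 mm across and 64 mm tall, on the bench to the left of the isolator; origin at the centre of its underside.
- bottle_amber_100: Bystander: amber bottle with black cap, 48 mm across and 103 mm tall, on the bench at the left near the robot; origin at the centre of its underside.

How it is judged:
On the way, in this order (a step that is already met when the one before it is completed fails the run):
1. the lever handle is turned to off (within about 14 degrees of its stop) (value of joint handle above 1.33 rad), for 0.2 s.
2. then the hasp is swung out (at least 57 of its 69 degrees) with the handle at off (value of joint hasp above 1 rad and value of joint handle above 1.45 rad), for 0.2 s.
At the end, for the whole second after the job is handed in: The lever handle rests at off (within 7 degrees of its stop: more than 1.45 of 1.571 rad) and the hasp rests swung out (more than 1.0 of 1.2 rad) (all of step 2 and velocity of joint handle between -0.05 and 0.05 rad/s and velocity of joint hasp between -0.05 and 0.05 rad/s); the robot touches nothing.
It fails at once if the amber bottle is moved more than 25 mm (distance of amber_bottle from where it was at the start of the episode above 0.025 m).
It fails at once if the small white-capped bottle at the left is moved more than 25 mm (distance of vial_a from where it was at the start of the episode above 0.025 m).
It fails at once if the small black-capped bottle is moved more than 25 mm (distance of vial_b from where it was at the start of the episode above 0.025 m).
It fails at once if the black-capped bottle at the left is moved more than 25 mm (distance of bottle_amber_100 from where it was at the start of the episode above 0.025 m).
It also fails if it takes over 50 s, if anything falls off the work surface, if the arm or the gripper's body presses on something with over 40 N, if the wrist force passes 120 N, or if a joint passes its speed limit or range.

## Robot

A 6-joint arm with a two-finger parallel gripper is mounted at the origin on the work surface; the furniture and walls round the work are solid. World frame = base frame: x ahead of the robot, y to its left, z up, the work surface at z = 0. Lengths are in m, angles in rad, forces in N, time in s.
With the tool pointing down it reaches from about 0.325 to 0.9 m from the base axis. Payload 6.1 kg.
Tool frame: the origin (TCP) lies at the very end of the fingers, on their centre line; the grasp point (between the pads) lies 19 mm behind it; z points along the fingers, y is the line along which they close (so a half turn about z gives the same grasp; the last joint's range is limited). The gripper opens to 87 mm and grips with 3 to 60 N. Pads are 19 mm wide; open, the fingers measure 117 mm over their backs; the gripper's body (75 mm by 190 mm) begins 51 mm behind the grasp point.
Start: joints at [-1.237, 0.22, 1.526, -0, 1.395, -0.126], TCP at [0.277, -0.56, 0.223] pointing down, gripper open.
Joint ranges: [-2.98, 2.98], [-0.91, 2.08], [0.09, 2.57], [-1.24, 4.39], [0.2, 2.65], [-2.68, 2.68]. Speed limits (rad/s): [2.57, 2.57, 3.01, 3.14, 3.14, 3.14].

## Interface

Orientations are given as a 3x3 rotation matrix whose columns are the frame's x, y, z axes.
In Python, from workcell import ctrl, viewer gives the robot as it stands. The module is installed in compiled form; this text tells all that it offers.
- The arm moves only by the shell command python3 -m creep 'ROWS' [OPENING] [FORCE]. ROWS is JSON, a list of rows, each an object of numbers: "tx", "ty", "tz": the shift along the world's x, y, z as a fraction of full scale; "wx", "wy", "wz": the turn, a rotation vector about the world's x, y, z as a fraction of full scale. A call has 1 to 12 rows; each row is the pose to reach, as a shift and turn from the pose commanded when the call began, turning the shorter way round; what a row does not reach only later rows make up. Full scale, the value 1, is 0.3 m for a shift and 360 degrees for a turn. A row lasts 1/8 s, in which the tool goes at most 62.5 mm and 10.7 degrees, less where a joint would pass 70% of its speed; a pose out of reach is approached as far as the arm can. A call with a number of a shift or a turn outside -1 to 1 is refused whole. A call with a gripper value outside its range is refused whole. OPENING is the opening, from -1 (shut) to 1 (fully open), so that 0 is half open, set as the call begins (- or left out, the last holds). The fingers move at their own pace and stop on an object; FORCE is the grip in N (left out, the last holds). Time passes only in rows, so rows that repeat a pose let the fingers close. It gives the time, the measured TCP pose, the force, the opening and the grip force at its end, in the units of the state.
- ctrl.observe(): the state, without advancing time (a new reading comes with each control period).
- viewer.snapshot(name): name is "scene" or "top" or "wrist"; returns a dict with "pixels" (480x640x3 uint8, red, green, blue), "mtx" (3x3 intrinsics, pixels), "dist" ([k1, k2, p1, p2, k3] as OpenCV has them; the pictures are not rectified), "R" (3x3) and "t" (3): a world point X has camera coordinates R X + t. Camera axes: x right, y down, z forward; pixel columns grow to the right and rows downward; lengths in m; the calibration is good to about 2 mm. A picture is of the moment at which its call begins. There is no depth.
- ctrl.sign_off(): hands the job in; it is judged then, once.
The state is a dict: "time": time; "qpos": joint angles; "joint_velocities": joint speeds; "tau": joint torques, N m; "ee_pos": TCP position; "eef_rot": TCP orientation; "force": force on the tool from outside, world axes, zero at the start; "torque": the same for the moment, N m; "gripper_width": finger opening in m; "grip_force": force on a finger pad.
Only numpy, scipy, OpenCV 4.12 (cv2) and the standard library are available. Lean on these libraries where they do the work, as an engineer would, in place of code of your own. Each camera call takes 0.05 s, during which the arm holds its last target. There are 200 camera calls.

## Working session

There is one attempt and no reset: what is moved stays moved. The work goes in short steps, Python scripts to look and compute and a shell command to move; the robot and the scene stay as the last step left them, time stands still between calls to the robot, and variables do not carry over. Pictures are saved under pics/ and viewed, at most 10 in all, crops included, and the job is handed in when it is done.

```bash
mkdir -p pics; cat > h.py <<'E'
import numpy as np, cv2
from workcell import ctrl, viewer
def snap(n,f=None):
    s=viewer.snapshot(n)
    s={k:np.array(v) for k,v in s.items()}
    if f: cv2.imwrite('pics/'+f,s['pixels'][:,:,::-1])
    np.savez('/tmp/'+n+'.npz',**s)
    return s
def onplane(s,uv,z):
    p=cv2.undistortPoints(np.array(uv,float).reshape(-1,1,2),s['mtx'],s['dist']).reshape(-1,2)
    d=np.c_[p,np.ones(len(p))]@s['R']; c=-s['R'].T@s['t']
    return c+d*((z-c[2])/d[:,2])[:,None]
def proj(s,X):
    return cv2.projectPoints(np.array(X,float).reshape(-1,3),cv2.Rodrigues(s['R'])[0],s['t'],s['mtx'],s['dist'])[0].reshape(-1,2)
E
python3 - <<'E'
from h import *
for n in('scene','top'):
    s=snap(n,n+'0.png'); print(n,-s['R'].T@s['t'])
o=ctrl.observe(); print(o['eef_rot'],o['ee_pos'],o['gripper_width'])
E
```

```text
scene [-0.12751172 -0.52421538  0.44277258]
top [ 0.32756087 -0.00897423  1.05683698]
[[ 8.96171995e-01  4.43706427e-01 -6.02586982e-04]
 [ 4.43706782e-01 -8.96170391e-01  1.70954383e-03]
 [ 2.18514972e-04 -1.79941723e-03 -9.99998357e-01]] [ 0.2771485  -0.55954826  0.22152039] 0.08719479466695866
```

View pics/top0.png

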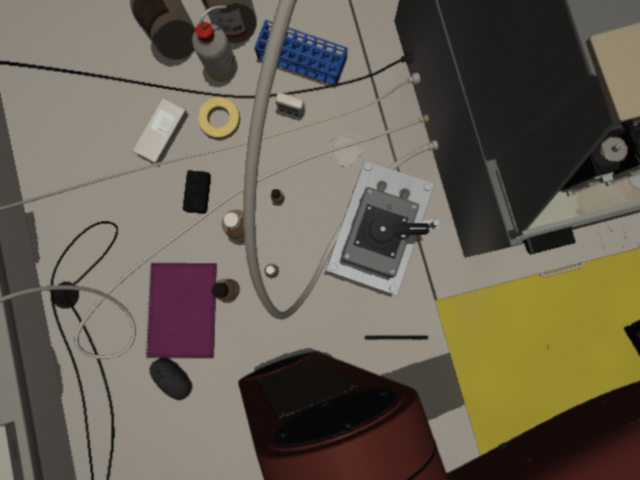

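View pics/scene0.png

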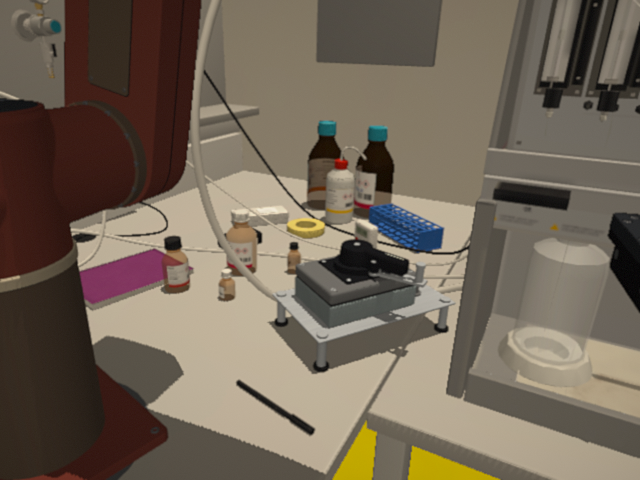

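The top view shows the hub near (382,229), the lever to (428,229), the stud near (436,223), and the riser corners at (365,163), (434,183), (394,294) and (328,270). The scene view shows the lever pointing towards the white machine.

```bash
python3 - <<'E'
from h import *
s=dict(np.load('/tmp/top.npz'))
def P(n,uv,z): print(n,onplane(s,uv,z).round(3).tolist())
P('hub',[382,229],.153);P('leverend',[428,229],.154);P('stud',[436,223],.151)
c=onplane(s,[[365,163],[434,183],[394,294],[328,270]],.055);print(c.round(3),np.linalg.norm(np.diff(c,axis=0),axis=1))
P('conduits',[[381,186],[404,193]],.12)
P('machine edge',[[470,255],[405,20]],.0)
P('machine edge.2',[[470,255],[395,15],[515,240],[485,160]],.2)
P('bottles',[[236,222],[277,197],[271,270],[225,290]],.06)
P('hose',[[248,190],[265,295],[282,316],[300,308]],.3)
im=cv2.resize(s['pixels'][150:310,310:460,::-1],None,fx=4,fy=3.7,interpolation=cv2.INTER_CUBIC); cv2.imwrite('pics/c.png',im)
E
```

```text
hub [[0.444, -0.108, 0.153]]
leverend [[0.444, -0.196, 0.154]]
stud [[0.456, -0.212, 0.151]]
[[ 0.602 -0.083  0.055]
 [ 0.557 -0.231  0.055]
 [ 0.318 -0.142  0.055]
 [ 0.368 -0.002  0.055]] [0.15537699 0.25551571 0.14878939]
conduits [[0.536, -0.11, 0.12], [0.522, -0.156, 0.12]]
machine edge [[0.405, -0.32, 0.0], [0.962, -0.182, 0.0]]
machine edge.2 [[0.39, -0.261, 0.2], [0.852, -0.131, 0.2], [0.418, -0.342, 0.2], [0.567, -0.293, 0.2]]
bottles [[0.471, 0.197, 0.06], [0.526, 0.109, 0.06], [0.367, 0.12, 0.06], [0.324, 0.217, 0.06]]
hose [[0.49, 0.129, 0.3], [0.317, 0.098, 0.3], [0.284, 0.07, 0.3], [0.297, 0.041, 0.3]]
```

View pics/c.png

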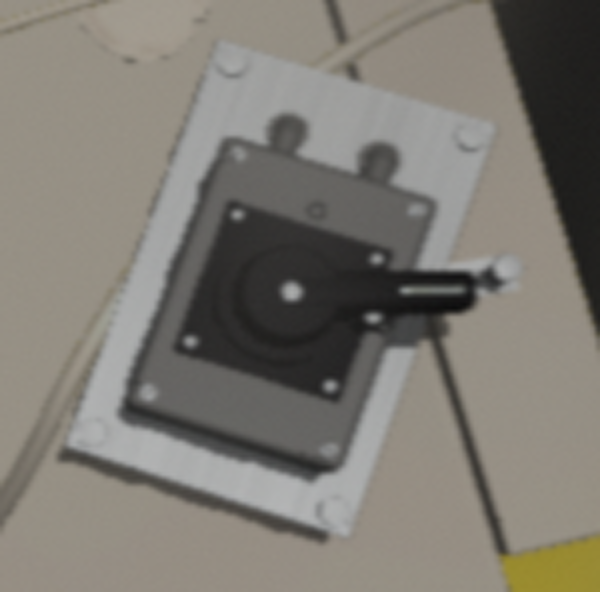

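The crop shows the hub screw at (291,292), the lever end at (474,290) and the stud head at (506,268). That puts the handle at about 0.35 rad and the hasp about 0.2 rad out. The isolator's y axis points along about -20° in world. I'll approach on the robot side, clear of the machine.

```bash
python3 -m creep '[{"tz":0.2,"ty":0.15},{"tz":0.27,"ty":0.35,"wz":0.03},{"tz":0.27,"tx":0.05,"ty":0.55,"wz":0.06},{"tz":0.27,"tx":0.1,"ty":0.75,"wz":0.09},{"tz":0.27,"tx":0.15,"ty":0.95,"wz":0.12},{"tz":0.27,"tx":0.2,"ty":1,"wz":0.15},{"tz":0.27,"tx":0.2,"ty":1,"wz":0.177},{"tz":0.27,"tx":0.2,"ty":1,"wz":0.177},{"tz":0.27,"tx":0.2,"ty":1,"wz":0.177}]' 1 
python3 -m creep '[{"ty":0.1,"tx":0.1},{"ty":0.28,"tx":0.2},{"ty":0.28,"tx":0.35},{"ty":0.28,"tx":0.35},{"ty":0.28,"tx":0.35}]'
python3 - <<'E'
from h import *
s=snap('wrist','w1.png'); print(proj(s,[[.444,-.109,.153],[.444,-.174,.154],[.457,-.213,.151]]))
s=snap('top');o=ctrl.observe(); print(o['time'],o['ee_pos'],o['eef_rot'],o['qpos'])
E
```

```text
[[-212.30523153 -278.47829685]
 [-183.16941705 -304.31516873]
 [-125.06483011 -317.50077681]]
0.2 [ 0.27723099 -0.55973851  0.22185459] [[ 8.96149716e-01  4.43751666e-01 -3.80511907e-04]
 [ 4.43751803e-01 -8.96149040e-01  1.11146709e-03]
 [ 1.52219995e-04 -1.16489377e-03 -9.99999310e-01]] [-1.23709774e+00  2.20930340e-01  1.52716881e+00  4.59900893e-06
  1.39466829e+00 -1.26083256e-01]schema error: expected keys tx, ty, tz, wx, wy, wz
schema error: expected keys tx, ty, tz, wx, wy, wz
```

View pics/w1.png

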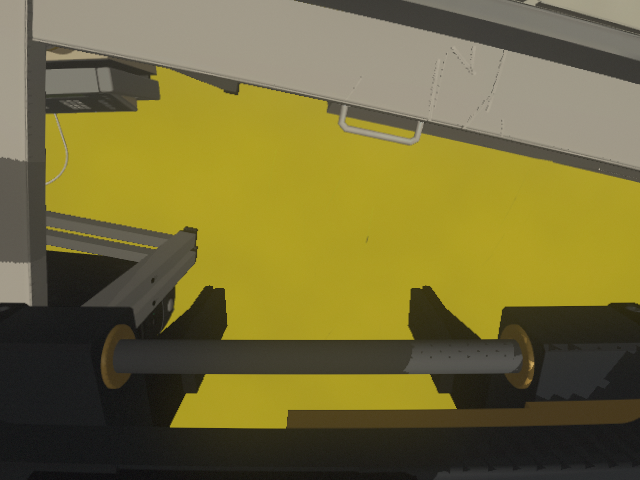

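The arm hasn't moved, because every row needs all six keys; this picture shows only the yellow floor and the fingers near (210,340) and (430,340). I'll resend the rows in full.

```bash
python3 -m creep '[{"tx":0,"ty":0.15,"tz":0.2,"wx":0,"wy":0,"wz":0},{"tx":0,"ty":0.35,"tz":0.27,"wx":0,"wy":0,"wz":0.03},{"tx":0.05,"ty":0.55,"tz":0.27,"wx":0,"wy":0,"wz":0.06},{"tx":0.1,"ty":0.75,"tz":0.27,"wx":0,"wy":0,"wz":0.09},{"tx":0.15,"ty":0.95,"tz":0.27,"wx":0,"wy":0,"wz":0.12},{"tx":0.2,"ty":1,"tz":0.27,"wx":0,"wy":0,"wz":0.15},{"tx":0.2,"ty":1,"tz":0.27,"wx":0,"wy":0,"wz":0.177},{"tx":0.2,"ty":1,"tz":0.27,"wx":0,"wy":0,"wz":0.177},{"tx":0.2,"ty":1,"tz":0.27,"wx":0,"wy":0,"wz":0.177}]' 1 
python3 -m creep '[{"tx":0.1,"ty":0.1,"tz":0,"wx":0,"wy":0,"wz":0},{"tx":0.2,"ty":0.28,"tz":0,"wx":0,"wy":0,"wz":0},{"tx":0.35,"ty":0.28,"tz":0,"wx":0,"wy":0,"wz":0},{"tx":0.35,"ty":0.28,"tz":0,"wx":0,"wy":0,"wz":0},{"tx":0.35,"ty":0.28,"tz":0,"wx":0,"wy":0,"wz":0}]'
python3 - <<'E'
from h import *
s=snap('wrist','w2.png'); print(proj(s,[[.444,-.109,.153],[.444,-.174,.154],[.457,-.213,.151]]))
o=ctrl.observe(); print(o['time'],o['ee_pos'],o['eef_rot'],o['qpos'])
E
```

```text
time: 1.32
ee_pos: [0.3372, -0.2603, 0.3034]
eef_rot: [[0.003, 1.0, -0.0], [1.0, -0.003, 0.0], [0.0, -0.0, -1.0]]
force: [-0.2, -0.0, -0.4]
gripper_width: 0.0872
grip_force: 0.0
time: 1.95
ee_pos: [0.4419, -0.1764, 0.3031]
eef_rot: [[0.001, 1.0, -0.001], [1.0, -0.001, 0.001], [0.001, -0.001, -1.0]]
force: [-1.1, 0.1, -0.1]
gripper_width: 0.0873
grip_force: 0.0
[[321.06429704 144.6722231 ]
 [320.95922573 223.43691702]
 [335.49878454 265.22430017]]
2.0 [ 0.44167338 -0.17655042  0.30332995] [[ 1.01868762e-03  9.99999119e-01 -8.51407246e-04]
 [ 9.99999454e-01 -1.01848780e-03  2.35089134e-04]
 [ 2.34221779e-04 -8.51646263e-04 -9.99999610e-01]] [-5.46106051e-01 -1.86619244e-01  1.78880182e+00 -2.41406257e-04
  1.54025975e+00 -5.45079990e-01]
```

View pics/w2.png

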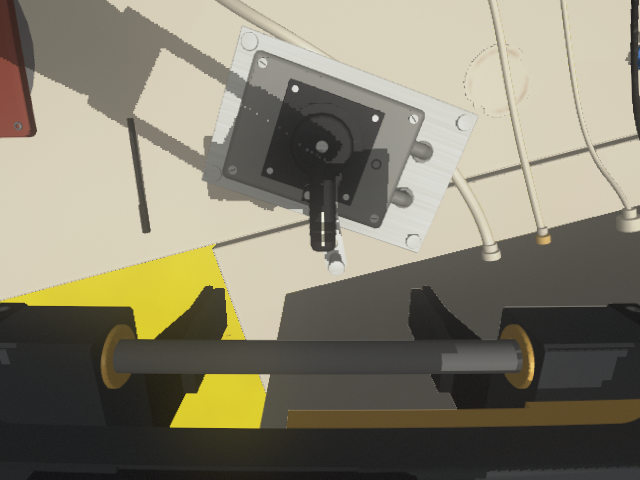

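The close view has the hub at (322,147), the lever end at (323,250) and the stud at (336,267), all within 3 px of my predictions.

```bash
python3 - <<'E'
from h import *
s=dict(np.load('/tmp/wrist.npz'))
h=onplane(s,[[322,147]],.153)[0]; l=onplane(s,[[323,249]],.154)[0]; st=onplane(s,[[336,267]],.151)[0]
c=onplane(s,[[242,27],[476,116],[418,251],[205,177]],.055)
d=[c[1]-c[0],c[2]-c[3]]; a=[np.degrees(np.arctan2(x[1],x[0])) for x in d]
print(h,l,st,a,[np.linalg.norm(x) for x in d])
r=onplane(s,[[376,164]],.113)[0]-h; print('ring ang',np.degrees(np.arctan2(r[1],r[0])))
r=l-h; L=np.arctan2(r[1],r[0]);print('lever',np.degrees(L),np.linalg.norm(r[:2]))
g=h[:2]+.066*np.array([np.cos(L),np.sin(L)]); print('grip',g,g-ctrl.observe()['ee_pos'][:2])
E
```

```text
[ 0.44475603 -0.11082503  0.153     ] [ 0.44580621 -0.1968562   0.154     ] [ 0.45746804 -0.21468464  0.151     ] [np.float64(-19.21361910161217), np.float64(-19.653024147906567)] [np.float64(0.25273413592126764), np.float64(0.25188082780839555)]
ring ang -18.96285468947826
lever -89.30062734782871 0.08603757505716098
grip [ 0.44556163 -0.17682012] [ 0.00388825 -0.0002697 ]
```

```bash
python3 -m creep '[{"tx":0.013,"ty":0,"tz":-0.2,"wx":0,"wy":0,"wz":0},{"tx":0.013,"ty":0,"tz":-0.4,"wx":0,"wy":0,"wz":0},{"tx":0.013,"ty":0,"tz":-0.5,"wx":0,"wy":0,"wz":0},{"tx":0.013,"ty":0,"tz":-0.587,"wx":0,"wy":0,"wz":0},{"tx":0.013,"ty":0,"tz":-0.587,"wx":0,"wy":0,"wz":0}]' 1
python3 -m creep '[{"tx":0,"ty":0,"tz":0,"wx":0,"wy":0,"wz":0},{"tx":0,"ty":0,"tz":0,"wx":0,"wy":0,"wz":0},{"tx":0,"ty":0,"tz":0,"wx":0,"wy":0,"wz":0},{"tx":0,"ty":0,"tz":0,"wx":0,"wy":0,"wz":0},{"tx":0,"ty":0,"tz":0,"wx":0,"wy":0,"wz":0}]' -1 20
python3 - <<'E'
import numpy as np
R=.066;a0=-89.3
for d in range(7,78,7):
    t=np.radians(a0+d);z=np.radians(a0);print(d,round(R*(np.cos(t)-np.cos(z))/.3,4),round(R*(np.sin(t)-np.sin(z))/.3,4),round(d/360,4))
E
```

```text
time: 2.62
ee_pos: [0.444, -0.1759, 0.1258]
eef_rot: [[0.001, 1.0, -0.004], [1.0, -0.001, 0.002], [0.002, -0.004, -1.0]]
force: [0.0, 0.1, -1.2]
gripper_width: 0.0868
grip_force: 0.0
time: 3.25
ee_pos: [0.4463, -0.1761, 0.1276]
eef_rot: [[-0.001, 1.0, 0.0], [1.0, 0.001, -0.0], [-0.0, 0.0, -1.0]]
force: [-0.9, 0.6, -0.3]
gripper_width: 0.0453
grip_force: 0.0
7 0.0268 0.002 0.0194
14 0.0531 0.0072 0.0389
21 0.0787 0.0156 0.0583
28 0.103 0.027 0.0778
35 0.1257 0.0413 0.0972
42 0.1465 0.0583 0.1167
49 0.1651 0.0777 0.1361
56 0.1812 0.0992 0.1556
63 0.1945 0.1225 0.175
70 0.2049 0.1473 0.1944
77 0.2123 0.1731 0.2139
```

Still closing; wait a little more.

```bash
python3 -m creep '[{"tx":0,"ty":0,"tz":0,"wx":0,"wy":0,"wz":0},{"tx":0,"ty":0,"tz":0,"wx":0,"wy":0,"wz":0},{"tx":0,"ty":0,"tz":0,"wx":0,"wy":0,"wz":0},{"tx":0,"ty":0,"tz":0,"wx":0,"wy":0,"wz":0},{"tx":0,"ty":0,"tz":0,"wx":0,"wy":0,"wz":0}]'
```

```text
time: 3.88
ee_pos: [0.4462, -0.176, 0.1274]
eef_rot: [[-0.001, 1.0, -0.0], [1.0, 0.001, 0.0], [0.0, -0.0, -1.0]]
force: [-0.7, 0.2, -0.1]
gripper_width: 0.0219
grip_force: 20.0
```

```bash
python3 -m creep '[{"tx":0.027,"ty":0.002,"tz":0,"wx":0,"wy":0,"wz":0.0194},{"tx":0.053,"ty":0.007,"tz":0,"wx":0,"wy":0,"wz":0.0389},{"tx":0.079,"ty":0.016,"tz":0,"wx":0,"wy":0,"wz":0.0583},{"tx":0.103,"ty":0.027,"tz":0,"wx":0,"wy":0,"wz":0.0778},{"tx":0.126,"ty":0.041,"tz":0,"wx":0,"wy":0,"wz":0.0972},{"tx":0.147,"ty":0.058,"tz":0,"wx":0,"wy":0,"wz":0.1167},{"tx":0.165,"ty":0.078,"tz":0,"wx":0,"wy":0,"wz":0.1361},{"tx":0.181,"ty":0.099,"tz":0,"wx":0,"wy":0,"wz":0.1556},{"tx":0.195,"ty":0.123,"tz":0,"wx":0,"wy":0,"wz":0.175},{"tx":0.204,"ty":0.144,"tz":0,"wx":0,"wy":0,"wz":0.192},{"tx":0.204,"ty":0.144,"tz":0,"wx":0,"wy":0,"wz":0.192},{"tx":0.204,"ty":0.144,"tz":0,"wx":0,"wy":0,"wz":0.192}]'
python3 -c "
from h import *
o=ctrl.observe();print(o['force'],o['torque'],o['ee_pos'],np.degrees(np.arctan2(*o['eef_rot'][[1,0],[0,0]]))-180+90-90 if 0 else o['eef_rot'],o['qpos'])"
```

```text
time: 5.38
ee_pos: [0.5073, -0.1327, 0.1273]
eef_rot: [[-0.934, 0.357, -0.0], [0.357, 0.934, 0.0], [0.001, 0.0, -1.0]]
force: [-1.6, 1.7, 0.4]
gripper_width: 0.0218
grip_force: 20.0
[-1.56391479  1.65713602  0.40536228] [0.23477492 0.0763138  0.34099507] [ 0.50726401 -0.13273355  0.12734557] [[-9.34130436e-01  3.56931591e-01 -4.08770154e-04]
 [ 3.56931438e-01  9.34130497e-01  4.03889157e-04]
 [ 5.26005467e-04  2.31382236e-04 -9.99999835e-01]] [-4.06535140e-01  7.12718277e-02  1.87918184e+00  2.25331928e-04
  1.19167416e+00 -1.61243392e+00]
```

```bash
python3 -m creep '[{"tx":0.003,"ty":0.009,"tz":0,"wx":0,"wy":0,"wz":0.005},{"tx":0.004,"ty":0.012,"tz":0,"wx":0,"wy":0,"wz":0.007},{"tx":0.004,"ty":0.012,"tz":0,"wx":0,"wy":0,"wz":0.007},{"tx":0.004,"ty":0.012,"tz":0,"wx":0,"wy":0,"wz":0.007}]'
```

```text
time: 5.88
ee_pos: [0.5076, -0.1314, 0.1273]
eef_rot: [[-0.949, 0.315, -0.002], [0.315, 0.949, -0.003], [0.001, -0.004, -1.0]]
force: [-5.6, -7.6, 1.1]
gripper_width: 0.0222
grip_force: 20.1
```

Force is rising, so the lever is at its stop. Release, lift, and look.

```bash
python3 -m creep '[{"tx":0,"ty":-0.005,"tz":0,"wx":0,"wy":0,"wz":0},{"tx":0,"ty":-0.005,"tz":0,"wx":0,"wy":0,"wz":0},{"tx":0,"ty":-0.005,"tz":0,"wx":0,"wy":0,"wz":0},{"tx":0,"ty":-0.005,"tz":0,"wx":0,"wy":0,"wz":0},{"tx":0,"ty":-0.005,"tz":0.2,"wx":0,"wy":0,"wz":0},{"tx":0,"ty":-0.005,"tz":0.4,"wx":0,"wy":0,"wz":0},{"tx":0,"ty":-0.005,"tz":0.55,"wx":0,"wy":0,"wz":0},{"tx":0,"ty":-0.005,"tz":0.55,"wx":0,"wy":0,"wz":0}]' 1
python3 -m creep '[{"tx":0.02,"ty":0,"tz":0,"wx":0,"wy":0,"wz":-0.029},{"tx":0.04,"ty":0,"tz":0,"wx":0,"wy":0,"wz":-0.058},{"tx":0.06,"ty":0,"tz":0,"wx":0,"wy":0,"wz":-0.087},{"tx":0.06,"ty":0,"tz":0,"wx":0,"wy":0,"wz":-0.116},{"tx":0.06,"ty":0,"tz":0,"wx":0,"wy":0,"wz":-0.145},{"tx":0.06,"ty":0,"tz":0,"wx":0,"wy":0,"wz":-0.174},{"tx":0.06,"ty":0,"tz":0,"wx":0,"wy":0,"wz":-0.203},{"tx":0.06,"ty":0,"tz":0,"wx":0,"wy":0,"wz":-0.232},{"tx":0.06,"ty":0,"tz":0,"wx":0,"wy":0,"wz":-0.261},{"tx":0.06,"ty":0,"tz":0,"wx":0,"wy":0,"wz":-0.29},{"tx":0.06,"ty":0,"tz":0,"wx":0,"wy":0,"wz":-0.3}]'
python3 -m creep '[{"tx":0,"ty":0,"tz":0,"wx":0,"wy":0,"wz":-0.029},{"tx":0,"ty":0,"tz":0,"wx":0,"wy":0,"wz":-0.058},{"tx":0,"ty":0,"tz":0,"wx":0,"wy":0,"wz":-0.087},{"tx":0,"ty":0,"tz":0,"wx":0,"wy":0,"wz":-0.116},{"tx":0,"ty":0,"tz":0,"wx":0,"wy":0,"wz":-0.142},{"tx":0,"ty":0,"tz":0,"wx":0,"wy":0,"wz":-0.142},{"tx":0,"ty":0,"tz":0,"wx":0,"wy":0,"wz":-0.142}]'
python3 - <<'E'
from h import *
s=snap('wrist','w3.png'); print(proj(s,[[.4448,-.1108,.153],[.507,-.132,.154],[.544,-.13,.151]]))
snap('top')
o=ctrl.observe(); print(o['time'],o['qpos'],o['ee_pos'])
E
```

```text
time: 6.88
ee_pos: [0.5109, -0.1315, 0.2976]
eef_rot: [[-0.95, 0.314, 0.009], [0.314, 0.95, -0.004], [-0.009, -0.001, -1.0]]
force: [0.7, 0.3, 0.5]
gripper_width: 0.0853
grip_force: 0.0
time: 8.25
ee_pos: [0.5261, -0.1304, 0.2906]
eef_rot: [[0.595, 0.804, -0.002], [0.804, -0.595, 0.001], [-0.001, -0.002, -1.0]]
force: [-0.0, -1.0, 0.0]
gripper_width: 0.0872
grip_force: 0.0
time: 9.12
ee_pos: [0.5264, -0.1306, 0.2916]
eef_rot: [[0.999, 0.048, -0.001], [0.048, -0.999, 0.001], [-0.001, -0.001, -1.0]]
force: [0.2, 0.1, 0.3]
gripper_width: 0.087
grip_force: 0.0
[[290.32733084 316.16285234]
 [317.4758734  251.37334459]
 [317.19878544 207.15582433]]
9.225 [-3.88744762e-01 -1.49118544e-02  1.65092480e+00  3.02851418e-05
  1.50622844e+00  1.13491223e+00] [ 0.5265063  -0.13070208  0.29200988]
```

View pics/w3.png

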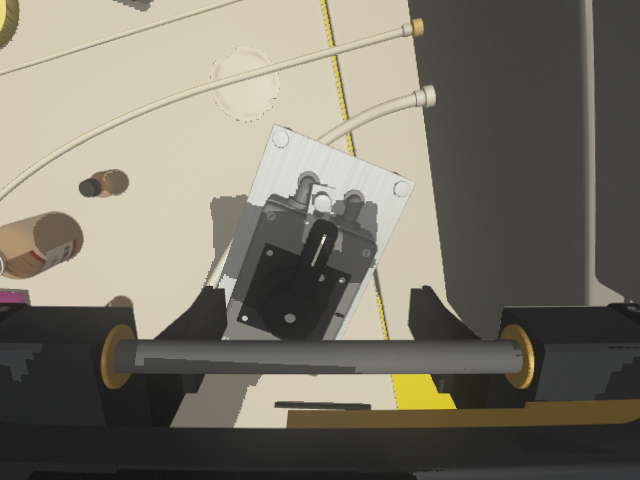

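The close view shows the lever at off, with its end near (326,222), the hub screw at (290,318) and the stud head at (323,201) just beyond the end.

```bash
python3 - <<'E'
from h import *
s=dict(np.load('/tmp/wrist.npz'))
h=onplane(s,[[290,318]],.153)[0][:2]; l=onplane(s,[[326,222]],.154)[0][:2]; st=onplane(s,[[323,201]],.151)[0][:2]
h0=np.array([.4448,-.1108]); print(h,l,st)
L=np.arctan2(*(l-h)[::-1]);print('lever deg',np.degrees(L),np.linalg.norm(l-h),np.linalg.norm(st-h))
L=np.radians(-19.3)
u=np.array([np.cos(L),np.sin(L)]);v=np.array([-u[1],u[0]])
p=(h+h0)/2+.041*u-.010*v; r=st-p; a=np.arctan2(*r[::-1]);print('pivot',p,'r',np.linalg.norm(r),'hasp',a-L-.148,'hasp dir deg',np.degrees(a))
e=np.array(ctrl.observe()['ee_pos']);print('to stud',(st-e[:2])/.3,(.128-e[2])/.3)
f=L+.148+1.2; n=int(np.ceil(np.degrees(f-a)/8)); R=np.linalg.norm(r)
print('stop at',p+.068*np.array([np.cos(f),np.sin(f)]),np.degrees(f-a))
for d in np.arange(6,np.degrees(f-a)+6,6):
    t=a+np.radians(d);print(d,(R*(np.array([np.cos(t),np.sin(t)])-[np.cos(a),np.sin(a)])/.3).round(3),round(d/360,4))
E
```

```text
[ 0.44295652 -0.11055534] [ 0.5326312  -0.13775136] [ 0.54931022 -0.13446586]
lever deg -16.8711997486641 0.0937079017561457 0.10900835153657952
pivot [ 0.47926896 -0.13366677] r 0.07004581846321259 hasp 0.17744024665217703 hasp dir deg -0.6536473831337405
to stud [ 0.07601307 -0.01254592] -0.5466995990706791
stop at [ 0.51536916 -0.0760406 ] 58.588358166768714
6.0 [-0.001  0.024] 0.0167
12.0 [-0.005  0.049] 0.0333
18.0 [-0.011  0.072] 0.05
24.0 [-0.019  0.095] 0.0667
30.0 [-0.03   0.117] 0.0833
36.0 [-0.043  0.138] 0.1
42.0 [-0.058  0.157] 0.1167
48.0 [-0.075  0.174] 0.1333
54.0 [-0.094  0.19 ] 0.15
60.0 [-0.114  0.204] 0.1667
```

```bash
python3 -m creep '[{"tx":0.08,"ty":-0.012,"tz":-0.1,"wx":0,"wy":0,"wz":-0.008},{"tx":0.08,"ty":-0.012,"tz":-0.3,"wx":0,"wy":0,"wz":-0.008},{"tx":0.08,"ty":-0.012,"tz":-0.45,"wx":0,"wy":0,"wz":-0.008},{"tx":0.08,"ty":-0.012,"tz":-0.545,"wx":0,"wy":0,"wz":-0.008},{"tx":0.08,"ty":-0.012,"tz":-0.545,"wx":0,"wy":0,"wz":-0.008}]' 0.2
python3 -m creep '[{"tx":0,"ty":0,"tz":0,"wx":0,"wy":0,"wz":0},{"tx":0,"ty":0,"tz":0,"wx":0,"wy":0,"wz":0},{"tx":0,"ty":0,"tz":0,"wx":0,"wy":0,"wz":0},{"tx":0,"ty":0,"tz":0,"wx":0,"wy":0,"wz":0},{"tx":0,"ty":0,"tz":0,"wx":0,"wy":0,"wz":0},{"tx":0,"ty":0,"tz":0,"wx":0,"wy":0,"wz":0},{"tx":0,"ty":0,"tz":0,"wx":0,"wy":0,"wz":0},{"tx":0,"ty":0,"tz":0,"wx":0,"wy":0,"wz":0}]' -1 12
```

```text
time: 9.85
ee_pos: [0.5485, -0.1335, 0.126]
eef_rot: [[1.0, -0.004, -0.006], [-0.004, -1.0, 0.002], [-0.006, -0.002, -1.0]]
force: [0.3, -0.6, -0.1]
gripper_width: 0.0534
grip_force: 0.0
time: 10.85
ee_pos: [0.5509, -0.1344, 0.1292]
eef_rot: [[1.0, -0.005, 0.001], [-0.005, -1.0, -0.0], [0.001, 0.0, -1.0]]
force: [0.6, 0.6, 3.5]
gripper_width: 0.0139
grip_force: 12.0
```

```bash
python3 -m creep '[{"tx":-0.001,"ty":0.024,"tz":0,"wx":0,"wy":0,"wz":0.0167},{"tx":-0.005,"ty":0.049,"tz":0,"wx":0,"wy":0,"wz":0.0333},{"tx":-0.011,"ty":0.072,"tz":0,"wx":0,"wy":0,"wz":0.05},{"tx":-0.019,"ty":0.095,"tz":0,"wx":0,"wy":0,"wz":0.0667},{"tx":-0.03,"ty":0.117,"tz":0,"wx":0,"wy":0,"wz":0.0833},{"tx":-0.043,"ty":0.138,"tz":0,"wx":0,"wy":0,"wz":0.1},{"tx":-0.058,"ty":0.157,"tz":0,"wx":0,"wy":0,"wz":0.1167},{"tx":-0.075,"ty":0.174,"tz":0,"wx":0,"wy":0,"wz":0.1333},{"tx":-0.094,"ty":0.19,"tz":0,"wx":0,"wy":0,"wz":0.15},{"tx":-0.105,"ty":0.198,"tz":0,"wx":0,"wy":0,"wz":0.158},{"tx":-0.105,"ty":0.198,"tz":0,"wx":0,"wy":0,"wz":0.158},{"tx":-0.105,"ty":0.198,"tz":0,"wx":0,"wy":0,"wz":0.158}]'
```

```text
time: 12.35
ee_pos: [0.5197, -0.0746, 0.1293]
eef_rot: [[0.552, 0.834, 0.001], [0.834, -0.552, 0.001], [0.001, 0.0, -1.0]]
force: [2.7, 4.2, 3.7]
gripper_width: 0.0137
grip_force: 12.0
```

```bash
python3 -m creep '[{"tx":-0.007,"ty":0.003,"tz":0,"wx":0,"wy":0,"wz":0.003},{"tx":-0.012,"ty":0.005,"tz":0,"wx":0,"wy":0,"wz":0.005},{"tx":-0.012,"ty":0.005,"tz":0,"wx":0,"wy":0,"wz":0.005},{"tx":-0.012,"ty":0.005,"tz":0,"wx":0,"wy":0,"wz":0.005}]'
```

```text
time: 12.85
ee_pos: [0.5174, -0.0733, 0.1295]
eef_rot: [[0.525, 0.851, 0.004], [0.851, -0.525, 0.0], [0.002, 0.003, -1.0]]
force: [7.1, 3.8, 1.3]
gripper_width: 0.0133
grip_force: 12.0
```

```bash
python3 -m creep '[{"tx":0.005,"ty":-0.002,"tz":0,"wx":0,"wy":0,"wz":0},{"tx":0.005,"ty":-0.002,"tz":0,"wx":0,"wy":0,"wz":0},{"tx":0.005,"ty":-0.002,"tz":0,"wx":0,"wy":0,"wz":0},{"tx":0.005,"ty":-0.002,"tz":0,"wx":0,"wy":0,"wz":0},{"tx":0.005,"ty":-0.002,"tz":0.15,"wx":0,"wy":0,"wz":0},{"tx":0.005,"ty":-0.002,"tz":0.35,"wx":0,"wy":0,"wz":0},{"tx":0.005,"ty":-0.002,"tz":0.55,"wx":0,"wy":0,"wz":0},{"tx":0.005,"ty":-0.002,"tz":0.55,"wx":0,"wy":0,"wz":0},{"tx":0.005,"ty":-0.002,"tz":0.55,"wx":0,"wy":0,"wz":0}]' 0.2
python3 - <<'E'
from h import *
s=snap('wrist','w4.png'); print(proj(s,[[.4448,-.1108,.153],[.53,-.139,.154],[.515,-.076,.151]]))
E
```

```text
time: 13.98
ee_pos: [0.5168, -0.0741, 0.2935]
eef_rot: [[0.524, 0.852, -0.0], [0.852, -0.524, -0.0], [-0.0, -0.0, -1.0]]
force: [0.5, 0.3, -0.4]
gripper_width: 0.0524
grip_force: 0.0
[[270.35861503 303.64041017]
 [370.11046461 282.48245059]
 [317.20894379 230.584088  ]]
```

View pics/w4.png

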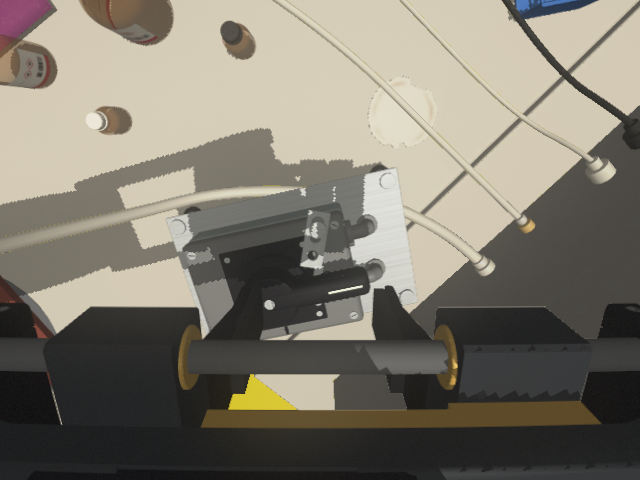

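The lever end is at (367,278) and the hub screw at (269,305). The hasp is swung out with its stud near (316,228), close to the predicted stop at (317,231). One numeric check, then hand in.

```bash
python3 - <<'E'
from h import *
s=dict(np.load('/tmp/wrist.npz'))
h,l=onplane(s,[[269,305],[367,280]],.1535)[:,:2]; st=onplane(s,[[316,228]],.151)[0][:2]
L=np.arctan2(*(l-h)[::-1]); print('handle',1.571+L+np.radians(19.3))
for L in(L,np.radians(-19.3)):
    u=np.array([np.cos(L),np.sin(L)]);v=np.array([-u[1],u[0]])
    r=st-(h+.041*u-.01*v);print('hasp',np.arctan2(*r[::-1])-L-.148,np.linalg.norm(r))
E
```

```text
handle 1.62715430245813
hasp 1.158462728245247 0.06841215535032563
hasp 1.214517433796076 0.07078165187675366
```

```bash
python3 -c "
from workcell import ctrl
print(ctrl.sign_off())"
```

```text
the job is handed in; nothing more can be done
None
```

The job is handed in: by my last camera check the handle is at its off stop and the hasp is swung out to about 1.2 rad, and it has been let go with the gripper lifted clear; I kept away from the bottles but did not measure them afterwards, and the sign-off returned no verdict.

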